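# Turn the bottle to the code reader and hold its sprung shutter rod out at the mark

## Task

Log the flux bottle in at the bench code reader: first turn the bottle in its nest until the yellow-and-black code label faces the reader's dark window squarely, and let it go, standing upright in the nest. Then pull the orange grip of the reader's sprung shutter rod straight out until its red pointer stands over the middle of the green length mark, and keep holding it there: the program finishes while the gripper still holds the rod out against its spring. Leave the other things on the bench where they are.

Things in the scene. Friction and masses are not known exactly. Their poses are not given: they have to be found in the camera images.
- station: Code reader station, fixed; place and yaw vary. Origin on the bench. Dark base plate x -85..115, y -190..100 mm, 10 mm thick. Grey reader block 60 x 70 mm centred at x 70, y 50, top at z 85 mm, its dark window facing -x. Rod tube, 22 mm diameter, from the block along -y at x 70, z 45, mouth at y -45 mm. Rule ledge 22 mm wide at x 22, y -182..-67, top z 38 mm.
- nest (a point): Centre of the nest floor: a raised aluminium ring (inner diameter 42, outer 54, 6 mm high) on the base plate at station x = -40, y = 50, z = 10 mm; axes parallel to the station's. The reader's window lies straight ahead along its +x, 75 mm from this point.
- bottle: Loose flux bottle with black cap, 38 mm diameter, 87 mm tall, about 90 g, wall straight to 60 mm height. Stands in the nest with 2 mm play. Origin at the centre of its underside, z up; +x points out through the middle of the code label and along the yellow stripe on the cap. It faces the window when +x is along the station's +x; starts 1.2 rad or more away, either way round.
- code (a point): Middle of the yellow-and-black striped code label on the bottle's wall (25 mm wide round the wall, 40 mm tall): 19.5 mm out from the bottle's axis along its +x, 30 mm above its base.
- pull_rod (a joint): How far the sprung shutter rod is drawn out of its tube, m: 0 at rest, 0.090 at most; it slides along the station's -y. A spring pulls it back: about 3.6 N at rest plus 90 N/m of travel (8 N at 0.05), friction below 1 N; it returns if let go.
- pull_grip: Orange upright grip on the rod's end: 24 mm (station x) by 14 mm (station y) by 50 mm tall, straight sides. Origin at the middle of its underside, at station x = 70, y = -85, z = 53 mm when the rod is in; axes parallel to the station's. At rest its near face is 33 mm from the tube's mouth.
- grip_point (a point): Good point to grip the orange grip: on its axis, 34 mm above its underside (16 mm below its top), 87 mm above the bench.
- pointer (a point): Tip region of the thin red pointer that sticks out from the rod's end toward station -x, over the rule; it moves with the rod and is level with the grip's middle in y. At station x = 22 mm, z = 42.5 mm.
- length_mark: The length mark: a green clip, 23 x 12 mm (12 mm along the rod's travel), with a white centre line, fixed on the rule ledge, 1.8 mm high; origin at the middle of its underside on the rule's top (station x = 22, z = 38 mm), axes parallel to the station's. It stands 35 to 65 mm from the pointer's rest position, along the station's -y.
- red_driver: Bystander: red-handled screwdriver, 140 x 20 x 21 mm, lying; origin under its middle.
- green_board: Bystander: small green circuit board, 36 x 48 x 9 mm; origin under its middle.
- black_sink: Bystander: black finned heat sink, 40 x 40 x 14 mm; origin under its middle.
- amber_roll: Bystander: roll of amber tape lying flat, 77 mm diameter, 12 mm high; origin under its middle.
- esd_brush: Bystander: yellow brush, 140 x 12 x 10 mm, lying; origin under its middle.
There are look-alikes about, which are no part of the job. Of the things like the bottle, leave any that is pink; of the rest the larger one is meant.

How it is judged:
By the outcome, as a careful person would: the job done as asked, in the order asked, and still so for the second after the job is handed in, while the arm keeps its last pose, push and grip.
It also fails if it takes over 67 s, if anything falls off the work surface, if the arm or the gripper's body presses on something with over 40 N, if the wrist force passes 120 N, or if a joint passes its speed limit or range.

## Robot

A 6-joint arm with a two-finger parallel gripper is mounted at the origin on a cart in front of the work surface, level with it; the furniture and walls round the work are solid. World frame = base frame: x ahead of the robot, y to its left, z up, the work surface at z = 0. Lengths are in m, angles in degrees, forces in N, time in s.
With the tool pointing down it reaches from about 0.4 to 0.825 m from the base axis. Payload 7 kg.
Tool frame: the origin (TCP) lies midway between the tips of the shut fingers; the grasp point (between the pads) lies 19 mm behind it; z points along the fingers, y is the line along which they close (so a half turn about z gives the same grasp; the last joint's range is limited). The gripper opens to 88 mm and grips with 3 to 60 N. Pads are 19 mm wide; open, the fingers measure 130 mm over their backs; the gripper's body (78 mm by 193 mm) begins 47 mm behind the grasp point.
Start: joints at [-51.79, 20.546, 0.682, 0, -70.136, -16.507], TCP at [0.25, -0.627, 0.195] pointing down, gripper open.
Joint ranges: [-176.03, 176.03], [-82.01, 121.73], [-58.28, 71.71], [-173.87, 95.51], [-174.79, -0.11], [-173.66, 173.66]. Speed limits (degrees/s): [136.94, 136.94, 172.46, 180, 180, 180].

## Interface

Orientations are given as [roll, pitch, yaw] about the fixed x, y, z axes, in that order (R = Rz(yaw) Ry(pitch) Rx(roll)).
In Python, from plant import ctrl gives the robot as it stands. The module is installed in compiled form; this text tells all that it offers.
- The arm moves only by the tool send_rows, never from a script. Its argument "plan" is a list that holds one entry, the list of rows, each a list of 6 numbers: the shift along the tool's x, y, z in cm, then the turn, a rotation vector about the tool's x, y, z in degrees. A call has 1 to 8 rows; each row is the pose to reach, as a shift and turn from the pose commanded when the call began, along the tool's axes at that moment; what a row does not reach only later rows make up. A row lasts 1/12 s, in which the tool goes at most 41.7 mm and 7.16 degrees, less where a joint would pass 70% of its speed; a pose out of reach is approached as far as the arm can. A call with a gripper value outside its range is refused whole. "fingers" is the opening, from 0 (shut) to 1 (fully open), set as the call begins (left out, the last holds). The fingers move at their own pace and stop on an object; the grip force is fixed at half the most. Time passes only in rows, so rows that repeat a pose let the fingers close. It gives the time, the measured TCP pose, the force, the opening and the grip force at its end, in the units of the state.
- ctrl.get_obs(): the state, without advancing time (a new reading comes with each control period).
- ctrl.snapshot(name): name is "side" or "top"; returns a dict with "img" (400x640x3 uint8, red, green, blue), "K" (3x3 intrinsics, pixels), "pose" (4x4, takes a point from camera to world coordinates). Camera axes: x right, y down, z forward; pixel columns grow to the right and rows downward; lengths in m; the calibration is good to about 2 mm. A picture is of the moment at which its call begins. There is no depth.
- ctrl.close_job(): hands the job in; it is judged then, once.
The state is a dict: "clock": time; "joint_pos": joint angles; "qvel": joint speeds; "tau": joint torques, N m; "tool_pos": TCP position; "orientation": TCP orientation; "force": force on the tool from outside, world axes, zero at the start; "moment": the same for the moment, N m; "opening": finger opening in m; "gripper_force": force on a finger pad.
Only numpy, scipy, OpenCV 4.12 (cv2) and the standard library are available. Lean on these libraries where they do the work, as an engineer would, in place of code of your own. Each camera call takes 0.05 s, during which the arm holds its last target. There are 200 camera calls.

## Working session

There is one attempt and no reset: what is moved stays moved. The work goes in short steps, Python scripts to look and compute and a tool call to move; the robot and the scene stay as the last step left them, time stands still between calls to the robot, and variables do not carry over. Pictures are saved under pics/ and viewed, at most 10 in all, crops included, and the job is handed in when it is done.

Besides the shell and the picture viewer there is one more tool, called after ">>>" as name(argument=value, ...), one argument or row to a line, values as JSON. send_rows: Moves the arm, as the interface text tells. Its arguments: {"type":"object","properties":{"plan":{"type":"array","items":{"type":"array","items":{"type":"array","items":{"type":"number"}}}},"fingers":{"type":"number"}},"required":["plan"]}

```bash
mkdir -p pics; cat > h.py <<'E'
import numpy as np, cv2
from plant import ctrl
def snap(n,save=None):
    s=ctrl.snapshot(n)
    if save: cv2.imwrite(f'pics/{save}.png',s['img'][:,:,::-1])
    return s
def ray(s,px):
    K,P=np.array(s['K']),np.array(s['pose'])
    d=P[:3,:3]@np.linalg.solve(K,[px[0],px[1],1.]); return P[:3,3],d/np.linalg.norm(d)
def onz(s,px,z):
    o,d=ray(s,px); return o+d*(z-o[2])/d[2]
def proj(s,p):
    K,P=np.array(s['K']),np.array(s['pose'])
    c=P[:3,:3].T@(np.array(p)-P[:3,3]); u=K@c; return u[:2]/u[2]
def tri(s1,p1,s2,p2):
    o1,d1=ray(s1,p1);o2,d2=ray(s2,p2)
    t=np.linalg.lstsq(np.c_[d1,-d2],o2-o1,rcond=None)[0]
    a,b=o1+d1*t[0],o2+d2*t[1]; return (a+b)/2,np.linalg.norm(a-b)
E
python3 - <<'E'
from h import *
np.set_printoptions(precision=3,suppress=True)
a=snap('side','side0');b=snap('top','top0')
for s in(a,b): print(s['K'],s['pose'])
print(ctrl.get_obs())
E
```

```text
[[493.96    0.    326.815]
 [  0.    493.96  193.727]
 [  0.      0.      1.   ]] [[ 0.817 -0.361  0.449 -0.002]
 [-0.576 -0.532  0.621 -1.1  ]
 [ 0.015 -0.766 -0.643  0.901]
 [ 0.     0.     0.     1.   ]]
[[432.315   0.    324.654]
 [  0.    432.315 202.159]
 [  0.      0.      1.   ]] [[-0.009 -0.999  0.046  0.494]
 [-1.     0.009  0.01  -0.305]
 [-0.01  -0.046 -0.999  1.032]
 [ 0.     0.     0.     1.   ]]
{'clock': 0.1, 'joint_pos': array([-51.788,  20.587,   0.64 ,  -0.017, -70.135, -16.508]), 'qvel': array([-0.03 , -0.146,  0.161,  0.18 ,  0.068, -0.025]), 'tau': array([ -0.002, -58.416,  29.375,   7.016,   0.01 ,  -0.   ]), 'tool_pos': array([ 0.249, -0.627,  0.194]), 'orientation': array([ 179.916,   -0.008, -158.301]), 'force': array([ 0.823,  0.629, -0.175]), 'moment': array([-0.03 ,  0.001,  0.025]), 'gripper_force': 0.0, 'opening': 0.08731994218111029}
```

View pics/side0.png

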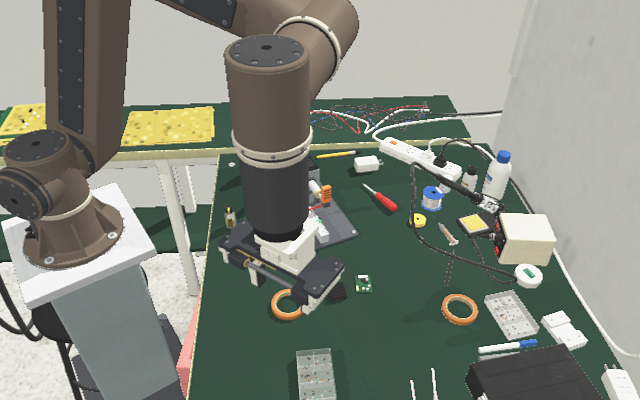

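View pics/top0.png

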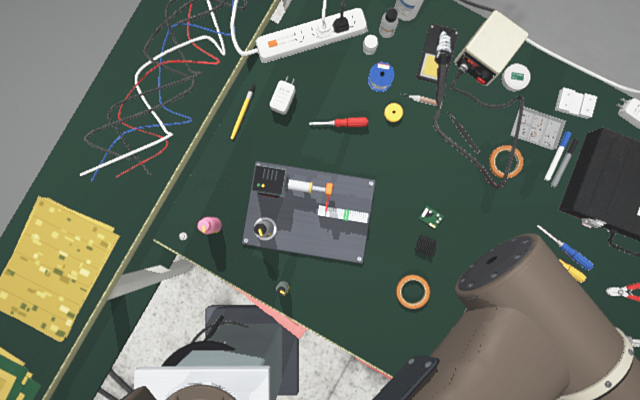

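The side view is blocked by the arm. In the top view the nest with a dark-capped bottle is at (264,229), the reader block at (267,180), the orange grip at (329,188) and the green mark at (347,214).
Candidates for the bottle are the nest bottle (264,229), the pink one (208,225) and a small dark one (282,289). I choose the nest bottle: it isn't pink, it is the larger of the remaining two, and it stands in the nest. A close crop comes next.

```bash
python3 - <<'E'
from h import *
np.set_printoptions(precision=4,suppress=True)
s=snap('top');im=s['img']
c=cv2.resize(im[150:300,190:390],None,fx=4,fy=4,interpolation=cv2.INTER_CUBIC)
cv2.imwrite('pics/crop1.png',c[:,:,::-1])
# plate screws / corners: plate mask
hsv=cv2.cvtColor(im,cv2.COLOR_RGB2HSV).astype(int)
def cent(m,box):
    x0,y0,x1,y1=box; k=np.zeros(m.shape,bool);k[y0:y1,x0:x1]=m[y0:y1,x0:x1]
    ys,xs=np.nonzero(k); return (xs.mean(),ys.mean()),len(xs)
H,S,V=hsv[...,0],hsv[...,1],hsv[...,2]
print('orange',cent((H>5)&(H<18)&(S>150)&(V>150),(315,170,345,205)))
print('green',cent((H>45)&(H<80)&(S>110)&(V>90),(330,195,365,230)))
print('yellow',cent((H>20)&(H<35)&(S>120)&(V>120),(250,215,280,245)))
print('red',cent(((H<5)|(H>174))&(S>150)&(V>100),(315,190,345,225)))
k=np.zeros(H.shape,np.uint8);k[150:280,230:390]=((S<90)&(V>30))[150:280,230:390]
cs,_=cv2.findContours(k,cv2.RETR_EXTERNAL,cv2.CHAIN_APPROX_SIMPLE)
q=max(cs,key=cv2.contourArea);r=cv2.minAreaRect(q);print(r)
for p in cv2.boxPoints(r): print(p,onz(s,p,.01))
E
```

```text
orange ((np.float64(328.5945945945946), np.float64(189.94594594594594)), 37)
green ((np.float64(345.9259259259259), np.float64(214.96296296296296)), 27)
yellow ((np.float64(260.72), np.float64(231.96)), 25)
red ((np.float64(326.6666666666667), np.float64(202.95238095238096)), 21)
((309.5, 214.49996948242188), (158.99996948242188, 128.99996948242188), -0.0)
[230.     278.9999] [ 0.3624 -0.0711  0.01  ]
[230. 150.] [ 0.668  -0.0707  0.01  ]
[389. 150.] [ 0.6641 -0.4494  0.01  ]
[389.     278.9999] [ 0.3597 -0.4447  0.01  ]
```

View pics/crop1.png

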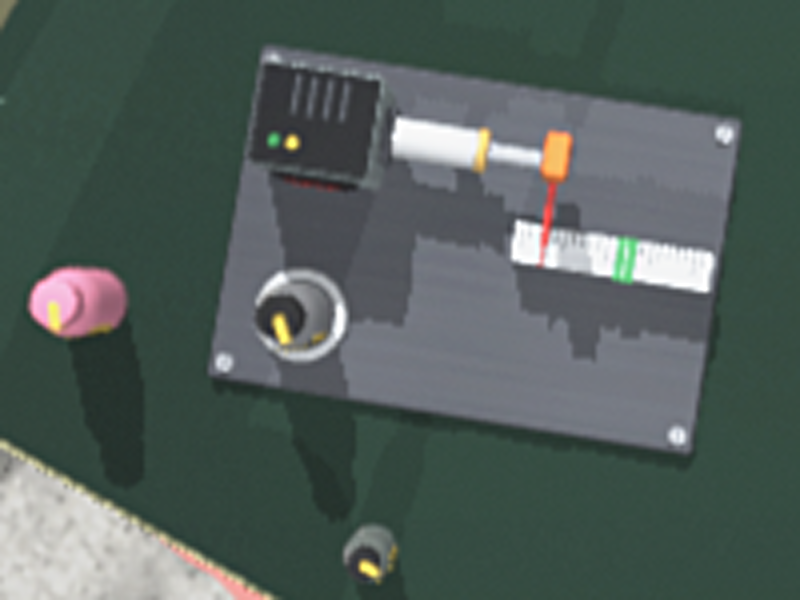

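The crop shows the grey bottle in its nest with its cap stripe pointing down and slightly right, about 150° from the reader window. The plate corners are at crop (265,45), (740,120), (692,450), (210,378). The pink bottle and the small bottle are separate from it.

```bash
cat >> h.py <<'E'
COR=np.array([[115,100],[115,-190],[-85,-190],[-85,100]])/1000. # station xy of plate corners
def fit(A,B): # B = R(yaw) A + t
    ca,cb=A.mean(0),B.mean(0);U,_,Vt=np.linalg.svd((A-ca).T@(B-cb))
    R=Vt.T@np.diag([1,np.linalg.det(Vt.T@U.T)])@U.T
    return R,cb-R@ca
E
python3 - <<'E'
from h import *
np.set_printoptions(precision=4,suppress=True)
s=snap('top')
c=lambda p:(np.array(p)+.5)/4-.5+np.array([190,150])
W=np.array([onz(s,c(p),.01)[:2] for p in [(265,45),(740,120),(692,450),(210,378)]])
R,t=fit(COR,W);print(W);print('yaw',np.degrees(np.arctan2(R[1,0],R[0,0])),t,'res mm',1000*(COR@R.T+t-W))
S=lambda x,y:R@np.array([x,y])/1000+t
print('nest',S(-40,50),'grip',S(70,-85))
p=lambda x,z:onz(s,c(x),z)[:2]
st=lambda w:(R.T@(w-t))*1000
print('grip top in st',st(p((557,150),.103)),'pointer',st(p((545,250),.0425)),'mark',st(p((625,260),.04)))
print('nest ring st',st(p((301,315),.016)))
a,b=p((275,315),.097),p((287,343),.097);d=b-a
print('stripe yaw',np.degrees(np.arctan2(d[1],d[0])), st(a),st(b))
E
```

```text
[[ 0.6413 -0.1325]
 [ 0.5938 -0.4143]
 [ 0.3995 -0.3834]
 [ 0.444  -0.0997]]
yaw -9.236603267567512 [ 0.512  -0.2106] res mm [[ 0.3162  2.0592]
 [ 1.2967 -2.3329]
 [-1.8494 -1.1145]
 [ 0.2366  1.3883]]
nest [ 0.4806 -0.1549] grip [ 0.5675 -0.3058]
grip top in st [ 71.8904 -84.6088] pointer [ 18.9724 -85.7471] mark [  20.3201 -131.9302]
nest ring st [-39.9497  50.4325]
stripe yaw -156.88392381408477 [-39.1088  52.6434] [-53.0317  43.8238]
```

>>> send_rows(
  plan=[
    [[-0.8, 0.7, -0.1, 0, 0, 0.4], [-2.7, 2.5, -0.4, 0, 0, 1.5], [-5.5, 4.9, -0.8, 0, 0, 3], [-8.2, 7.4, -1.2, 0, 0, 4.5], [-10.9, 9.9, -1.5, 0, 0, 6], [-13.6, 12.4, -1.9, 0, 0, 7.5], [-16.4, 14.8, -2.3, 0, 0, 9], [-19.5, 17.6, -2.7, 0, 0, 10.9]],
  ],
  fingers=0.65,
)

```text
clock: 0.87
tool_pos: [0.3658, -0.39, 0.2222]
orientation: [-180.0, 0.0, -169.3]
force: [1.1, -0.5, 0.3]
opening: 0.0572
gripper_force: 0.0
```

>>> send_rows(
  plan=[
    [[-2.2, 2.9, -0.4, 0, 0, 1.5], [-4.5, 6.0, -0.8, 0, 0, 3], [-6.9, 9.1, -1.2, 0, 0, 4.5], [-9.2, 12.2, -1.6, 0, 0, 6], [-11.6, 15.4, -2, 0, 0, 7.6], [-13.7, 18.3, -2.5, 0, 0, 9], [-15.2, 20.2, -2.8, 0, 0, 10.2], [-15.7, 20.9, -2.8, 0, 0, 10.8]],
  ],
)

```text
clock: 1.53
tool_pos: [0.482, -0.1539, 0.2508]
orientation: [180.0, 0.1, -179.9]
force: [0.2, -0.7, -0.5]
opening: 0.0569
gripper_force: 0.0
```

```bash
python3 - <<'E'
from h import *
s=snap('side','side1');np.set_printoptions(precision=4,suppress=True)
o=ctrl.get_obs();print(o['clock'],o['tool_pos'],o['orientation'],o['joint_pos'])
print(proj(s,[.4806,-.1549,.016]),proj(s,[.4806,-.1549,.097]),proj(s,[.5675,-.3058,.103]),proj(s,[.5675,-.3058,.053]))
c=cv2.resize(s['img'][120:270,250:400],None,fx=4,fy=4,interpolation=cv2.INTER_CUBIC)
cv2.imwrite('pics/crop2.png',c[:,:,::-1])
E
```

```text
1.5833 [ 0.4819 -0.1539  0.2503] [ 179.9729    0.0698 -179.9243] [  4.5507   2.4431 -15.1132  -0.0226 -72.372  -94.4681]
[268.3501 193.8079] [266.4833 170.6007] [325.5645 186.8675] [325.3185 201.6572]
```

View pics/crop2.png

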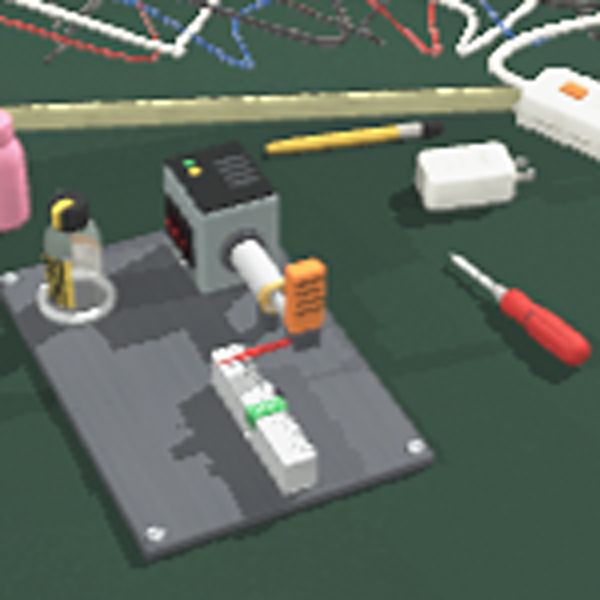

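Hovering over the nest leaves the side view clear. In the crop the ring is at (77,300), the cap at (70,212), the label on the left of the wall (45–73), the grip top at (305,265), the green mark at (266,410) and the red pointer tip at (222,360). Next I triangulate these points against the first top picture and measure the label's angle.

```bash
python3 - <<'E'
from h import *
np.set_printoptions(precision=4,suppress=True)
s=snap('side');t=snap('top')
ct=lambda p:(np.array(p)+.5)/4-.5+np.array([190,150])
cs=lambda p:(np.array(p)+.5)/4-.5+np.array([250,120])
for n,a,b in [('ring',(77,299),(301,315)),('captop',(70,203),(275,317)),('griptop',(306,268),(557,150)),('mark',(266,408),(625,260)),('ptr',(222,361),(544,262)),('plateTR',(435,458),(740,120))]:
    print(n,*tri(s,cs(a),t,ct(b)))
I=s['img']
for r in range(168,199): print(r,' '.join('%3d,%3d,%3d'%tuple(I[r,c]) for c in range(258,280)))
E
```

```text
ring [ 0.4814 -0.1545  0.0133] 0.0016469939186618161
captop [ 0.482 -0.153  0.096] 0.002789786203710272
griptop [ 0.5694 -0.3057  0.1028] 8.606291661449918e-05
mark [ 0.5114 -0.3444  0.041 ] 0.0011948310515862955
ptr [ 0.5099 -0.2976  0.0471] 0.0004671786100139701
plateTR [ 0.5945 -0.4149  0.0077] 0.0012551781976131685
168  50, 74, 62  54, 74, 64  55, 76, 64  56, 77, 64  55, 77, 64  62, 79, 70  75, 82, 77  70, 73, 72  66, 68, 69  66, 68, 69  68, 70, 70  70, 73, 71  69, 74, 71  60, 78, 68  55, 79, 66  55, 77, 66  56, 79, 67  57, 79, 67  56, 78, 66  56, 78, 66  56, 79, 66  56, 78, 66
169  49, 73, 61  55, 74, 64  56, 75, 65  55, 76, 64  63, 80, 70  64, 71, 70  62, 62, 67  54, 55, 64 109,100, 70  87, 83, 69  65, 66, 70  71, 71, 72  72, 71, 71  64, 73, 68  57, 77, 66  57, 79, 67  56, 78, 66  57, 79, 67  55, 78, 66  56, 78, 66  57, 79, 67  56, 78, 66
170  49, 75, 61  55, 76, 64  56, 77, 65  54, 76, 64  58, 68, 64  53, 55, 63 169,148, 81 255,252,116 255,255,129 254,233,105 132,119, 77  71, 71, 73  74, 75, 75  65, 69, 66  56, 75, 64  56, 78, 66  57, 79, 67  57, 79, 67  56, 78, 66  55, 78, 65
[... 6828 characters left out ...]
,108, 75 177,156, 74 160,148, 97 121,120,112 114,114,115 112,113,111 109,111,108 106,107,107 126,129,127 157,159,157 177,178,177 175,177,176 116,118,118  73, 76, 78
197  85, 88, 91  91, 94, 96 178,180,178 211,214,210 204,206,205 178,179,179 142,144,144 127,126,122 116,117,113 129,126,113 124,122,112 111,112,109 106,107,106 103,104,102 166,169,166 245,247,246 228,229,229 191,193,191 174,176,174 133,134,134  87, 89, 90  74, 76, 78
198  88, 90, 93  85, 87, 90 114,116,117 181,184,182 207,210,207 211,213,212 204,205,204 198,199,199 178,180,180 165,166,167 163,165,164 221,223,222 233,235,234 249,250,249 255,255,255 251,252,251 213,216,215 174,176,173 138,140,139  92, 94, 96  82, 83, 85  86, 88, 90
```

Heights agree with the text: ring about 13 mm, cap 96, grip top 103, mark 41, pointer 47. The label's edge on the wall puts the label yaw near −154°, and the cap stripe gives −157°. The target is −9.2°, so I'll turn the bottle +146°. First I descend, staying centred on the nest.

>>> send_rows(
  plan=[
    [[0.1, 0, 1.5, 0, 0, 0], [0.1, 0, 4.5, 0, 0, 0], [0.1, 0, 8, 0, 0, 0], [0.1, 0, 11.5, 0, 0, 0], [0.1, 0, 15, 0, 0, 0], [0.1, 0, 18, 0, 0, 0], [0.1, 0, 20, 0, 0, 0], [0.1, 0, 20.9, 0, 0, 0]],
  ],
)

```text
clock: 2.35
tool_pos: [0.4768, -0.1578, 0.0381]
orientation: [180.0, -0.3, 179.9]
force: [0.2, -0.2, 0.8]
opening: 0.0567
gripper_force: 0.0
```

>>> send_rows(
  plan=[
    [[0, 0, 0, 0, 0, 0], [0, 0, 0, 0, 0, 0], [0, 0, 0, 0, 0, 0], [0, 0, 0, 0, 0, 0], [0, 0, 0, 0, 0, 0], [0, 0, 0, 0, 0, 0]],
  ],
  fingers=0,
)

```text
clock: 2.85
tool_pos: [0.4805, -0.1569, 0.0421]
orientation: [180.0, 0.1, -180.0]
force: [-0.4, 2.1, 4.0]
opening: 0.0282
gripper_force: 28.7
```

The opening reads 28 mm, but the bottle wall should read 38. I'll look before turning.

```bash
python3 - <<'E'
from h import *
np.set_printoptions(precision=4,suppress=True)
s=snap('side');t=snap('top')
a=cv2.resize(s['img'][120:220,220:320],None,fx=4,fy=4,interpolation=cv2.INTER_CUBIC)
b=cv2.resize(t['img'][180:280,210:310],None,fx=4,fy=4,interpolation=cv2.INTER_CUBIC)
cv2.imwrite('pics/c3.png',np.hstack([a,b])[:,:,::-1])
o=ctrl.get_obs();print(o)
E
```

```text
{'clock': 2.95, 'joint_pos': array([  4.2219,  13.728 , -31.9315,   0.0108, -44.2036, -94.2013]), 'qvel': array([0.1136, 0.0847, 0.0315, 0.1756, 0.0641, 0.086 ]), 'tau': array([ -1.0438, -38.4366,  19.7156,   4.9244,  -0.0418,   0.0013]), 'tool_pos': array([ 0.4806, -0.1569,  0.042 ]), 'orientation': array([ 179.9975,    0.1371, -179.9716]), 'force': array([-0.3106,  1.8783,  6.0186]), 'moment': array([ 0.8642,  0.0605, -0.0206]), 'gripper_force': 29.00185746140778, 'opening': 0.02857739680177916}
```

View pics/c3.png

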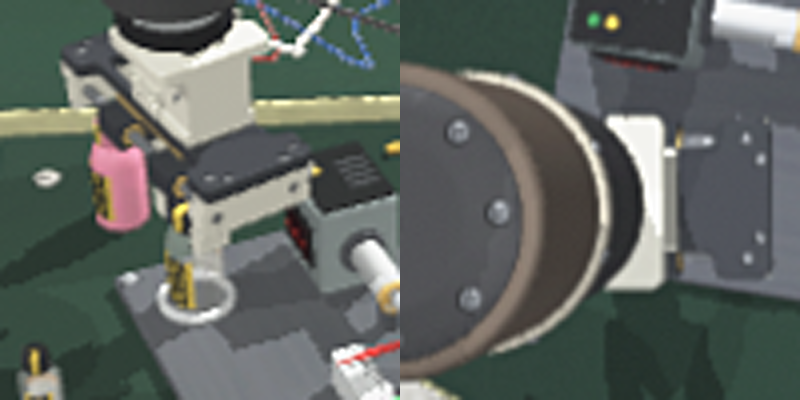

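```bash
python3 - <<'E'
from h import *
np.set_printoptions(precision=1,suppress=True)
s=snap('side')
f=lambda p:(proj(s,p)-[220,120])*4
for y in (-.03,-.014,.014,.03):
  for x in(-.0095,.0095):
    print(y,x,f([.4805+x,-.157+y,.042]),f([.4805+x,-.157+y,.08]))
for z in(.01,.07,.097): print('axis',z,f([.4806,-.1549,z]),'left/right',f([.4806-.0155,-.1549+.011,z]),f([.4806+.0155,-.1549-.011,z]))
np.set_printoptions(precision=0)
I=s['img']
for r in range(168,198,2): print(r,' '.join('%3d,%3d,%3d'%tuple(I[r,c]) for c in range(258,280)))
E
```

```text
-0.03 -0.0095 [202.6 296.2] [199.2 252.2]
-0.03 0.0095 [226.9 286.1] [224.  242.2]
-0.014 -0.0095 [190.7 283.6] [187.1 239.8]
-0.014 0.0095 [214.9 273.7] [211.8 229.9]
0.014 -0.0095 [170.2 262.1] [166.3 218.4]
0.014 0.0095 [194.3 252.4] [190.8 208.8]
0.03 -0.0095 [158.8 250.1] [154.7 206.5]
0.03 0.0095 [182.7 240.5] [179.1 197. ]
axis 0.01 [193.9 301.8] left/right [166.6 301.5] [221.2 302.2]
axis 0.07 [188.5 234.1] left/right [160.4 233.8] [216.6 234.5]
axis 0.097 [185.9 202.4] left/right [157.5 202. ] [214.4 202.8]
168 108,123,109 185,184,171 150,148,140  78, 77, 78  47, 48, 54  66, 63, 56 160,135, 82 153,131, 89 114,110,104 108,112,114 128,128,125  86, 85, 84  52, 55, 59  55, 58, 61  57, 58, 60  53, 56, 58  49, 52, 54  48, 50, 52  45, 47, 51  40, 42, 46  91, 92, 88 105,105,100
170 105,120,107 191,191,177 207,204,189 122,121,113  40, 41, 46  47, 50, 55  50, 54, 61  48, 49, 60 133,122, 88 157,153,138 174,174,165 193,190,177 148,146,138  95, 96, 95  56, 57, 59  90, 90, 86 130,130,121 162,161,149 173,172,158 183,182,167 185,183,168 183,182,167
172  49, 74, 60 157,159,146 204,201,186 13
[... 2741 characters left out ...]
,107, 57 193,167, 72 159,146,102 116,119,116 115,117,118 115,116,115 114,116,114 115,116,115 120,122,121 130,132,130 153,155,154 174,177,176 139,141,141  88, 91, 91
194 122,128,132 168,171,171 200,202,200 159,161,162  91, 92, 92  75, 70, 50  91, 82, 48  92, 85, 50  84, 78, 49 186,161, 69 166,151, 99 121,122,116 116,117,119 116,118,117 115,117,114 116,117,116 121,122,122 116,117,118 135,137,136 173,174,173 147,148,147  93, 94, 96
196  86, 89, 92 121,123,124 194,196,194 201,204,201 161,161,161 122,124,124 101,101,101 134,122, 78 110,102, 63 190,164, 69 180,161, 86 129,126,109 114,115,116 113,114,113 109,111,109 107,108,106 124,127,125 160,161,160 178,179,178 176,178,177 117,119,119  73, 76, 79
```

The visible fingertip seems higher than the TCP reading would put it, and 28 mm matches the cap. I'll check the gripper's geometry in the earlier hover picture, with the TCP and points above it marked.

```bash
python3 - <<'E'
from h import *
s=snap('side');I=cv2.imread('pics/side1.png')
x0,y0=200,10
A=cv2.resize(I[y0:y0+140,x0:x0+140],None,fx=4,fy=4,interpolation=cv2.INTER_CUBIC)
B=cv2.resize(s['img'][y0+85:y0+225,x0:x0+60,::-1],None,fx=4,fy=4,interpolation=cv2.INTER_CUBIC)
for k in(0,.019,.066):
  for dy in(-.0285,0,.0285):
    p=proj(s,[.4819,-.1539+dy,.2503+k]); q=(p-[x0,y0])*4
    cv2.circle(A,tuple(int(v) for v in q),3,[(0,0,255),(255,0,255),(255,255,0)][[0,.019,.066].index(k)],-1); print(k,dy,q.round())
cv2.imwrite('pics/c4.png',A)
E
```

```text
0 -0.0285 [274. 464.]
0 0 [251. 444.]
0 0.0285 [229. 424.]
0.019 -0.0285 [272. 437.]
0.019 0 [249. 417.]
0.019 0.0285 [226. 397.]
0.066 -0.0285 [267. 369.]
0.066 0 [243. 349.]
0.066 0.0285 [220. 329.]
```

View pics/c4.png

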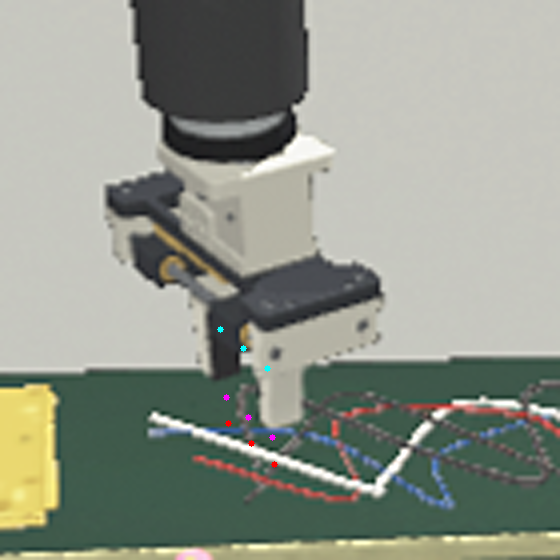

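In the hover picture the real fingertips (right tip bottom about (275,425)) stand about 45 px, or 31 mm, above the marked TCP (red dots). So the tips are really about 31 mm higher than the reading and I gripped the cap. I'll open, let the bottle settle, and go down 30 mm while watching the force.

>>> send_rows(
  plan=[
    [[0, 0, 0, 0, 0, 0], [0, 0, 0, 0, 0, 0], [0, 0, 0, 0, 0, 0], [0, 0, 0, 0, 0, 0], [0, 0, 0, 0, 0, 0], [0, 0, 0.4, 0, 0, 0], [0, 0, 0.8, 0, 0, 0], [0, 0, 1.0, 0, 0, 0]],
  ],
  fingers=0.65,
)

```text
clock: 3.72
tool_pos: [0.4791, -0.1571, 0.0301]
orientation: [180.0, -0.1, 180.0]
force: [0.6, -0.6, -0.6]
opening: 0.0568
gripper_force: 0.0
```

>>> send_rows(
  plan=[
    [[0, 0, 0.3, 0, 0, 0], [0, 0, 0.6, 0, 0, 0], [0, 0, 0.9, 0, 0, 0], [0, 0, 1.2, 0, 0, 0], [0, 0, 1.2, 0, 0, 0]],
  ],
)

```text
clock: 4.13
tool_pos: [0.4792, -0.1571, 0.0182]
orientation: [180.0, -0.1, 180.0]
force: [-0.3, 0.3, -0.1]
opening: 0.0571
gripper_force: 0.0
```

```bash
python3 - <<'E'
from h import *
np.set_printoptions(precision=4,suppress=True)
s=snap('side')
a=cv2.resize(s['img'][120:220,220:320],None,fx=6,fy=6,interpolation=cv2.INTER_CUBIC)
cv2.imwrite('pics/c5.png',a[:,:,::-1])
o=ctrl.get_obs();print(o['tool_pos'],o['force'],o['opening'])
for y in(-.157,-.157-.0285): print([(6*(proj(s,[.4805,y,z])-[220,120])).round() for z in(.03,.05,.07)])
E
```

```text
[ 0.4793 -0.157   0.0185] [ 1.2292  0.5964 -0.7977] 0.05743071726442249
[array([290., 422.]), array([288., 388.]), array([285., 354.])]
[array([322., 455.]), array([319., 421.]), array([317., 387.])]
```

View pics/c5.png

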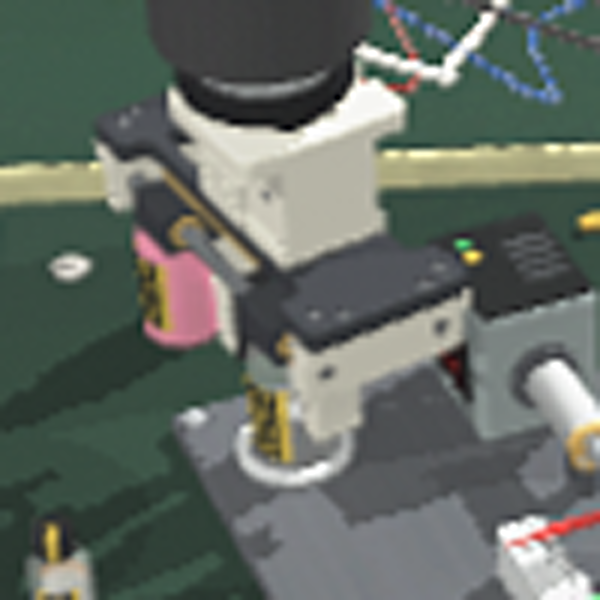

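The bottle stands upright in the nest with the fingertips at about z 0.05, near the tip corner (308,430). I'll go 8 mm lower, then close.

>>> send_rows(
  plan=[
    [[0, 0, 0.2, 0, 0, 0], [0, 0, 0.4, 0, 0, 0], [0, 0, 0.6, 0, 0, 0], [0, 0, 0.8, 0, 0, 0], [0, 0, 0.8, 0, 0, 0]],
  ],
)

```text
clock: 4.6
tool_pos: [0.4793, -0.157, 0.0105]
orientation: [180.0, -0.0, 180.0]
force: [0.2, 0.3, -0.6]
opening: 0.057
gripper_force: 0.0
```

>>> send_rows(
  plan=[
    [[0, 0, 0, 0, 0, 0], [0, 0, 0, 0, 0, 0], [0, 0, 0, 0, 0, 0], [0, 0, 0, 0, 0, 0], [0, 0, 0, 0, 0, 0], [0, 0, 0, 0, 0, 0]],
  ],
  fingers=0,
)

```text
clock: 5.1
tool_pos: [0.4798, -0.157, 0.011]
orientation: [-180.0, 0.0, -180.0]
force: [0.9, 0.7, 0.3]
opening: 0.0369
gripper_force: 29.9
```

The opening now reads 37 mm, so the wall is gripped. Next I turn the bottle by +146° of yaw, which is −rz in the tool frame.

>>> send_rows(
  plan=[
    [[-0.05, 0.1, 0, 0, 0, -2], [-0.1, 0.2, 0, 0, 0, -7], [-0.1, 0.2, 0, 0, 0, -13], [-0.1, 0.2, 0, 0, 0, -19], [-0.1, 0.2, 0, 0, 0, -26], [-0.1, 0.2, 0, 0, 0, -33], [-0.1, 0.2, 0, 0, 0, -40], [-0.1, 0.2, 0, 0, 0, -46]],
  ],
)

```text
clock: 5.77
tool_pos: [0.4801, -0.1554, 0.0111]
orientation: [180.0, -0.0, -133.6]
force: [-1.2, -1.4, 2.9]
opening: 0.0366
gripper_force: 29.9
```

>>> send_rows(
  plan=[
    [[0, 0, 0, 0, 0, -6], [0, 0, 0, 0, 0, -12], [0, 0, 0, 0, 0, -18], [0, 0, 0, 0, 0, -25], [0, 0, 0, 0, 0, -31], [0, 0, 0, 0, 0, -38], [0, 0, 0, 0, 0, -44], [0, 0, 0, 0, 0, -50]],
  ],
)

```text
clock: 6.43
tool_pos: [0.4807, -0.1552, 0.0111]
orientation: [-180.0, -0.0, -83.7]
force: [0.5, -0.9, 0.2]
opening: 0.0366
gripper_force: 29.9
```

>>> send_rows(
  plan=[
    [[0, 0, 0, 0, 0, -6], [0, 0, 0, 0, 0, -13], [0, 0, 0, 0, 0, -20], [0, 0, 0, 0, 0, -27], [0, 0, 0, 0, 0, -34], [0, 0, 0, 0, 0, -41], [0, 0, 0, 0, 0, -47], [0, 0, 0, 0, 0, -50]],
  ],
)

```text
clock: 7.1
tool_pos: [0.4809, -0.1551, 0.0111]
orientation: [-180.0, -0.0, -33.6]
force: [1.3, -1.7, -0.3]
opening: 0.0366
gripper_force: 29.9
```

>>> send_rows(
  plan=[
    [[0, 0, 0, 0, 0, 0], [0, 0, 0, 0, 0, 0], [0, 0, 0, 0, 0, 0]],
  ],
)

```text
clock: 7.35
tool_pos: [0.4808, -0.1551, 0.0111]
orientation: [-180.0, -0.0, -34.1]
force: [1.0, -0.5, 1.1]
opening: 0.0369
gripper_force: 29.9
```

>>> send_rows(
  plan=[
    [[0, 0, 0, 0, 0, 0], [0, 0, 0, 0, 0, 0], [0, 0, 0, 0, 0, 0], [0, 0, 0, 0, 0, 0], [0, 0, -0.5, 0, 0, 0], [0, 0, -1.5, 0, 0, 0], [0, 0, -3, 0, 0, 0], [0, 0, -5, 0, 0, 0]],
  ],
  fingers=0.65,
)

```text
clock: 8.02
tool_pos: [0.4798, -0.1551, 0.0613]
orientation: [179.9, 0.1, -34.0]
force: [1.0, -0.3, 0.1]
opening: 0.057
gripper_force: 0.0
```

>>> send_rows(
  plan=[
    [[0, 0, -2.5, 0, 0, 0], [0, 0, -5.5, 0, 0, 0], [0, 0, -9, 0, 0, 0], [0, 0, -12.5, 0, 0, 0], [0, 0, -15, 0, 0, 0], [0, 0, -16.5, 0, 0, 0], [0, 0, -17, 0, 0, 0]],
  ],
)

```text
clock: 8.6
tool_pos: [0.4819, -0.1553, 0.2352]
orientation: [-179.8, -0.3, -34.0]
force: [0.7, 0.1, 0.3]
opening: 0.0569
gripper_force: 0.0
```

```bash
python3 - <<'E'
from h import *
np.set_printoptions(precision=4,suppress=True)
s=snap('side');snap('top','top2')
o=ctrl.get_obs();print(o['clock'],o['tool_pos'],o['orientation'],o['joint_pos'])
a=cv2.resize(s['img'][155:205,245:295],None,fx=10,fy=10,interpolation=cv2.INTER_CUBIC)
cv2.imwrite('pics/c6.png',a[:,:,::-1])
f=lambda p:10*(proj(s,p)-[245,155])+4.5
for z in(.01,.07,.097): print(z,f([.481,-.155,z]))
for a in (-30,-9,10): print(a,f([.481+.013*np.cos(np.radians(a)),-.155+.013*np.sin(np.radians(a)),.097]))
E
```

```text
8.7 [ 0.4809 -0.155   0.2323] [-179.9069   -0.112   -34.0005] [  4.4434   2.8978 -16.9881  -0.0035 -69.9685  51.5574]
0.01 [240.7576 408.7412]
0.07 [227.1898 239.5488]
0.097 [220.8256 160.1861]
-30 [269.6909 158.0829]
-9 [266.3708 147.7053]
10 [258.167  139.7464]
```

View pics/c6.png

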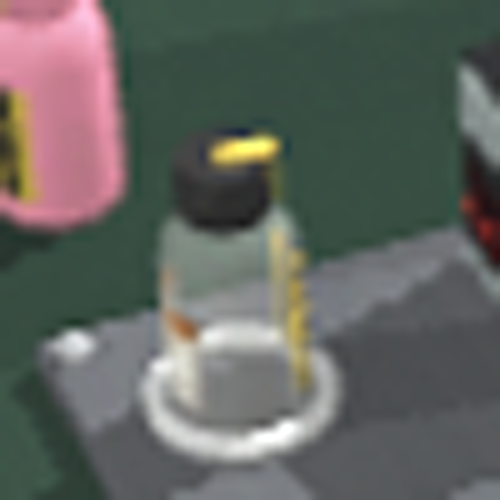

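The crop shows the bottle upright in the ring. The stripe runs from (215,155) to (275,145), roughly toward the reader, and the label sits at the right edge of the wall. I'll measure the angle from the pixels.

```bash
python3 - <<'E'
from h import *
np.set_printoptions(precision=4,suppress=True)
s=snap('side');t=snap('top')
def stripe(s,box,z):
    x0,y0,x1,y1=box;I=s['img'].astype(float)
    ys,xs=np.mgrid[y0:y1,x0:x1]; w=np.clip((I[...,0]+I[...,1])/2-I[...,2]-25,0,None)[y0:y1,x0:x1]
    P=np.array([onz(s,(x,y),z)[:2] for x,y in zip(xs.ravel(),ys.ravel())]);w=w.ravel()
    c=(P*w[:,None]).sum(0)/w.sum();C=((P-c)*w[:,None]).T@(P-c)/w.sum();ev,V=np.linalg.eigh(C);v=V[:,1]*np.sign(V[0,1])
    return c,np.degrees(np.arctan2(v[1],v[0])),np.sqrt(ev)*1000,w.sum()
for z in(.095,.097): print('side',stripe(s,(263,167,275,173),z))
print('top',stripe(t,(250,212,285,245),.097))
n=np.array([.481,-.155]);c=stripe(s,(263,167,275,173),.097)[0]-n;print('from axis',c,np.degrees(np.arctan2(c[1],c[0])))
I=s['img']
for r in list(range(166,174))+list(range(178,196,2)): print(r,' '.join('%3d,%3d,%3d'%tuple(I[r,c]) for c in range(260,278)))
E
```

```text
side (array([ 0.4899, -0.1524]), np.float64(-20.615383542219476), array([2.7586, 4.6853]), np.float64(1227.5))
side (array([ 0.4886, -0.1547]), np.float64(-20.615383542218215), array([2.7518, 4.6737]), np.float64(1227.5))
top (array([ 0.4871, -0.1675]), np.float64(50.88295691190281), array([ 5.7707, 15.6933]), np.float64(1148.5))
from axis [0.0076 0.0003] 2.0199531929406653
166  57, 78, 67  56, 79, 66  55, 77, 66  55, 77, 66  56, 78, 66  55, 78, 66  56, 79, 67  55, 77, 66  56, 78, 67  55, 78, 66  55, 77, 66  54, 75, 65  56, 78, 67  57, 79, 67  56, 78, 66  55, 76, 65  56, 77, 66  56, 78, 66
167  56, 77, 65  56, 77, 65  56, 78, 67  55, 78, 66  56, 79, 67  55, 75, 65  56, 71, 65  57, 70, 65  55, 72, 65  52, 73, 65  49, 72, 65  50, 72, 65  52, 75, 66  55, 77, 66  55, 77, 66  57, 78, 67  56, 78, 66  57, 78, 67
168  55, 76, 64  55, 76, 64  56, 77, 65  58, 74, 65  65, 70, 66  65, 69, 68  63, 67, 67  61, 64, 69  57, 60, 67  52, 58, 66 102,103, 70 118,122, 73  78, 92, 67  51, 75, 65  56, 78, 67  56, 78, 66  56, 78, 66  56, 79, 66
169  56, 75, 64  55, 76, 65  57, 74, 65  66, 71, 68  69, 69, 70
[... 2316 characters left out ...]
, 94 150,138, 90 119,122,121 101,106,111
190 115,118,125 179,181,177 209,208,197 218,217,204 183,181,171 158,158,155 150,152,150 136,136,136 134,135,134 134,136,134 133,135,133 133,134,133 133,134,134 150,153,151 183,173,129 164,155,113 166,165,160 136,137,138
192 200,203,203 208,210,205 199,199,190 218,217,204 184,184,174 138,137,135 127,129,128 126,127,128 121,123,122 116,120,117 115,116,117 115,115,116 114,116,116 118,118,120 142,136,111 132,123, 77 151,151,143 174,177,177
194 198,201,199 159,160,160 162,163,157 202,201,190 177,175,166 133,132,129 121,122,122 121,122,122 120,121,120 117,119,117 116,117,117 116,116,115 116,117,117 117,118,120 128,127,123 111,111,107 131,133,132 171,173,172
```

The estimates disagree: the stripe slope gives about −20°, the label's mid about −16°, and the earlier label measurement plus the turn about −8°. I'll move the arm aside for a clean top view as well.

>>> send_rows(
  plan=[
    [[0.6, 1.1, 0, 0, 0, -1], [2, 3.6, 0, 0, 0, -3], [3.6, 6.6, 0, 0, 0, -6], [5.2, 9.6, 0, 0, 0, -9], [6.9, 12.6, 0, 0, 0, -12], [8.5, 15.6, 0, 0, 0, -15], [10.1, 18.6, 0, 0, 0, -18], [11.7, 21.6, 0, 0, 0, -21]],
  ],
)

```text
clock: 9.47
tool_pos: [0.4557, -0.4008, 0.2289]
orientation: [-179.9, 0.2, -12.9]
force: [1.3, 0.8, -0.8]
opening: 0.0568
gripper_force: 0.0
```

>>> send_rows(
  plan=[
    [[2, 2, 0, 0, 0, -2], [3.8, 3.8, 0, 0, 0, -3], [5.2, 5.2, 0, 0, 0, -3.8], [5.8, 5.8, 0, 0, 0, -3.8], [5.8, 5.8, 0, 0, 0, -3.8]],
  ],
)

```text
clock: 9.88
tool_pos: [0.5, -0.4699, 0.2278]
orientation: [-179.9, 0.2, -9.3]
force: [-0.2, 0.2, -0.5]
opening: 0.0572
gripper_force: 0.0
```

```bash
cat > st.py <<'E'
from h import *
np.set_printoptions(precision=4,suppress=True)
t=snap('top','top3')
o=ctrl.get_obs();print(o['clock'],o['tool_pos'],o['orientation'])
old=cv2.imread('pics/top0.png')[:,:,::-1]
for n,I in (('old',old),('new',t['img'])):
    x0,y0,x1,y1=250,218,285,243; A=I.astype(float)[y0:y1,x0:x1]; ys,xs=np.mgrid[y0:y1,x0:x1]
    w=np.clip((A[...,0]+A[...,1])/2-A[...,2]-25,0,None)
    print(n)
    for r in range(225,237): print(r,' '.join('%3d,%3d,%3d'%tuple(I[r,c]) for c in range(252,272)))
E
python3 st.py
```

```text
9.9333 [ 0.4997 -0.4689  0.2285] [-179.9133    0.1964   -9.2677]
old
225 104,107,116 112,115,123 181,184,187 129,129,129  70, 70, 70  55, 55, 56  55, 56, 58  58, 59, 61  58, 59, 60  59, 60, 62  58, 58, 60  53, 53, 55  73, 73, 76 128,129,134 144,145,149 137,139,142 126,129,132 115,117,121 113,114,117 107,107,111
226 106,108,118 105,108,115 129,131,133  81, 83, 83  56, 58, 59  57, 59, 59  59, 60, 62  57, 58, 61  59, 60, 63  63, 64, 66  62, 62, 63  57, 57, 59  48, 48, 50  82, 83, 86 136,137,141 137,138,142 126,129,131 113,115,118 107,109,113 104,105,109
227 106,109,118 101,102,109  73, 74, 77  56, 57, 59  56, 57, 59  58, 59, 62  59, 59, 62  61, 60, 60  63, 63, 62  60, 61, 65  60, 61, 63  58, 60, 62  52, 52, 53  50, 51, 53 118,118,122 133,133,137 123,126,130 112,114,118 105,106,108 101,101,106
228 107,111,119 105,107,113  70, 70, 72  55, 56, 57  56, 55, 58  55, 55, 59  86, 80, 62 129,115, 70 128,116, 71  74, 70, 61  59, 58, 63  61, 61, 63  58, 58, 60  40, 41, 43  83, 84, 87 125,126,130 121,123,127 111,113,116 100,103,106  98, 99,103
229 106,109,118  92, 94,100  66, 66, 68  55, 56, 57  53
[... 4128 characters left out ...]
,151,137 164,151,136 162,147,134 162,146,133 161,146,133 161,145,132 160,145,132 159,144,132 158,143,130 159,144,131 160,146,131 159,145,131 159,144,130 158,144,129 159,144,130 158,144,129 157,142,128 157,142,129
235 167,153,138 166,153,138 165,150,136 165,151,136 164,149,135 161,146,133 160,145,132 159,144,131 159,144,131 159,144,131 159,143,130 159,142,130 160,143,130 158,142,129 159,143,130 159,144,130 158,143,129 156,141,128 157,143,129 156,141,128
236 166,152,138 167,152,138 166,150,136 165,149,134 164,148,134 162,147,133 160,145,132 160,144,131 159,144,130 159,143,130 159,142,129 159,142,130 158,141,128 158,141,128 157,140,128 157,142,129 157,142,129 155,141,128 156,141,129 156,141,129
```

The arm still hides the nest from the top camera. I re-read the first top picture row by row: the stripe slopes to −165°, which becomes −19° after the turn. This agrees with the new side view (−20° from the stripe, −16° from the label's mid), so the bottle is at about −17° and needs +8°. I'll go back and correct it.

>>> send_rows(
  plan=[
    [[-0.4, -1.7, 0, 0, 0, 0], [-1.1, -5, 0, 0, 0, 0], [-2, -8.8, 0, 0, 0, 0], [-2.9, -12.8, 0, 0, 0, 0], [-3.8, -16.8, 0, 0, 0, 0], [-4.7, -20.8, 0, 0, 0, 0], [-5.6, -24.8, 0, 0, 0, 0], [-6.4, -28.3, 0, 0, 0, 0]],
  ],
)

```text
clock: 10.6
tool_pos: [0.4806, -0.1767, 0.231]
orientation: [-180.0, -0.0, -9.2]
force: [0.7, 0.4, 0.1]
opening: 0.057
gripper_force: 0.0
```

>>> send_rows(
  plan=[
    [[-0.4, -1.8, 0, 0, 0, 0], [-0.5, -2.4, 1, 0, 0, 0], [-0.5, -2.4, 3.5, 0, 0, 0], [-0.5, -2.4, 6, 0, 0, 0], [-0.5, -2.4, 7.5, 0, 0, 0], [-0.5, -2.4, 8, 0, 0, 0], [-0.5, -2.4, 8, 0, 0, 0]],
  ],
)

```text
clock: 11.18
tool_pos: [0.4796, -0.155, 0.1495]
orientation: [180.0, 0.2, -9.2]
force: [0.1, -0.4, -0.4]
opening: 0.0566
gripper_force: 0.0
```

Down 13.8 cm to z 0.011, slowing at the end.

>>> send_rows(
  plan=[
    [[0.1, 0, 2, 0, 0, 0], [0.1, 0, 4.5, 0, 0, 0], [0.1, 0, 7, 0, 0, 0], [0.1, 0, 9.5, 0, 0, 0], [0.1, 0, 11.5, 0, 0, 0], [0.1, 0, 13, 0, 0, 0], [0.1, 0, 13.8, 0, 0, 0], [0.1, 0, 13.8, 0, 0, 0]],
  ],
)

```text
clock: 11.85
tool_pos: [0.4817, -0.1553, 0.0122]
orientation: [180.0, 0.1, -9.2]
force: [-0.4, 0.3, 0.4]
opening: 0.0569
gripper_force: 0.0
```

>>> send_rows(
  plan=[
    [[0, 0, 0, 0, 0, 0], [0, 0, 0, 0, 0, 0], [0, 0, 0, 0, 0, 0], [0, 0, 0, 0, 0, 0], [0, 0, 0, 0, 0, 0], [0, 0, 0, 0, 0, 0]],
  ],
  fingers=0,
)

```text
clock: 12.35
tool_pos: [0.4832, -0.1552, 0.014]
orientation: [-180.0, -0.1, -9.2]
force: [-0.7, 0.4, 6.1]
opening: 0.0368
gripper_force: 30.0
```

>>> send_rows(
  plan=[
    [[0, 0, 0, 0, 0, -1], [0, 0, 0, 0, 0, -3], [0, 0, 0, 0, 0, -6], [0, 0, 0, 0, 0, -8], [0, 0, 0, 0, 0, -8], [0, 0, 0, 0, 0, -8]],
  ],
)

```text
clock: 12.85
tool_pos: [0.4838, -0.1551, 0.014]
orientation: [-180.0, -0.2, -1.2]
force: [0.8, 0.5, 4.9]
opening: 0.0367
gripper_force: 30.0
```

>>> send_rows(
  plan=[
    [[0, 0, 0, 0, 0, 0], [0, 0, 0, 0, 0, 0], [0, 0, 0, 0, 0, 0], [0, 0, 0, 0, 0, 0], [0, 0, -0.5, 0, 0, 0], [0, 0, -1.5, 0, 0, 0], [0, 0, -3, 0, 0, 0], [0, 0, -5, 0, 0, 0]],
  ],
  fingers=0.65,
)

```text
clock: 13.52
tool_pos: [0.4814, -0.1552, 0.0633]
orientation: [180.0, 0.1, -1.2]
force: [0.1, 0.5, 0.0]
opening: 0.0565
gripper_force: 0.0
```

>>> send_rows(
  plan=[
    [[0, 0, -2.5, 0, 0, 0], [0, 0, -5.5, 0, 0, 0], [0, 0, -9, 0, 0, 0], [0, 0, -12.5, 0, 0, 0], [0, 0, -15, 0, 0, 0], [0, 0, -16.5, 0, 0, 0], [0, 0, -17, 0, 0, 0]],
  ],
)

```text
clock: 14.1
tool_pos: [0.4834, -0.1554, 0.2371]
orientation: [180.0, -0.3, -1.2]
force: [0.3, 0.1, -0.8]
opening: 0.0568
gripper_force: 0.0
```

Now I'll park near the start pose so both views are clear for checking the bottle.

>>> send_rows(
  plan=[
    [[-0.7, 1.5, 0, 0, 0, 1], [-2.2, 4.8, 0, 0, 0, 2], [-3.7, 8.2, 0, 0, 0, 3], [-5.3, 11.6, 0, 0, 0, 4], [-6.8, 15, 0, 0, 0, 5], [-8.4, 18.4, 0, 0, 0, 6], [-9.9, 21.8, 0, 0, 0, 7], [-11.4, 25.2, 0, 0, 0, 8]],
  ],
)

```text
clock: 14.77
tool_pos: [0.3614, -0.4059, 0.2327]
orientation: [-180.0, 0.0, -9.2]
force: [0.8, 0.5, -0.2]
opening: 0.0567
gripper_force: 0.0
```

>>> send_rows(
  plan=[
    [[-2, 3.2, 0, 0, 0, 0], [-4, 6.6, 0, 0, 0, 0], [-6, 10, 0, 0, 0, 0], [-8, 13.4, 0, 0, 0, 0], [-10, 16.5, 0, 0, 0, 0], [-11.3, 18.8, 0, 0, 0, 0], [-11.8, 19.6, 0, 0, 0, 0], [-11.8, 19.6, 0, 0, 0, 0]],
  ],
)

```text
clock: 15.43
tool_pos: [0.2132, -0.5802, 0.2318]
orientation: [-179.9, 0.1, -9.4]
force: [-0.7, -0.6, 0.5]
opening: 0.057
gripper_force: 0.0
```

```bash
cat > st.py <<'E'
from h import *
np.set_printoptions(precision=4,suppress=True)
t=snap('top','top4');s=snap('side','side4')
o=ctrl.get_obs();print(o['clock'],o['tool_pos'],o['orientation'])
W=lambda I:np.clip((I[...,0].astype(float)+I[...,1])/2-I[...,2]-25,0,None)
def line(s,I,box,z,ax):
    x0,y0,x1,y1=box; w=W(I)[y0:y1,x0:x1]; ys,xs=np.mgrid[y0:y1,x0:x1]
    if ax: w=w.T;xs=xs.T;ys=ys.T   # per column
    P=[];q=[]
    for i in range(w.shape[0]):
        if w[i].sum()>60:
            P.append(onz(s,((w[i]*xs[i]).sum()/w[i].sum(),(w[i]*ys[i]).sum()/w[i].sum()),z)[:2]);q.append(w[i].sum())
    P=np.array(P);print((P*1000).round(1).tolist(),np.round(q))
    vx,vy,_,_=cv2.fitLine(P.astype(np.float32),cv2.DIST_L2,0,1e-4,1e-4).ravel()
    return np.degrees(np.arctan2(vy,vx))
print('old top',line(t,cv2.imread('pics/top0.png')[:,:,::-1],(254,226,265,235),.097,0))
print('new top',line(t,t['img'],(252,220,264,236),.097,0))
print('new side',line(s,s['img'],(263,166,272,173),.097,1))
for I,r0,r1,c0,c1 in((t['img'],218,238,252,272),(s['img'],167,173,261,276)):
  for r in range(r0,r1): print(r,' '.join('%3d,%3d,%3d'%tuple(I[r,c]) for c in range(c0,c1)))
E
python3 st.py
```

```text
15.5333 [ 0.215  -0.5788  0.2323] [-179.935     0.0343   -9.2543]
[[480.5, -154.4], [478.4, -154.5], [476.2, -155.0], [474.0, -155.7], [471.9, -156.4], [469.7, -157.2]] [237. 325. 337. 333. 347. 328.]
old top 15.1237955
[[493.5, -157.1], [491.3, -156.6], [489.1, -156.3], [487.0, -155.8], [484.8, -155.4], [482.7, -155.2], [480.5, -155.2]] [249. 331. 340. 312. 308. 318. 294.]
new top -8.949835
[[489.2, -153.5], [491.9, -154.0], [494.5, -154.9]] [165. 218. 208.]
new side -15.245397
218 104,107,115 104,107,115 104,106,115 103,106,114 101,103,112  99,101,110 117,121,129 187,191,197 212,217,223 165,169,175 164,167,173 173,177,182 175,179,184 176,180,184 178,183,187 171,175,179 150,154,157 135,137,143 120,123,128  91, 93, 99
219 105,107,116 103,107,115 102,107,114 100,103,111 101,104,112 132,134,142 199,202,207 250,251,254 254,255,255 210,215,222 164,168,173 168,170,166 159,162,161 154,158,162 152,156,163 159,164,169 170,175,179 174,177,183 171,175,179 139,142,146
220 106,107,117 104,108,117 102,105,114  99,103,111 134,137,145 210,214,219 249,250,247 241,243,243 226,229,233 205,205,199 136,
[... 4667 characters left out ...]
, 65  66, 67, 67  68, 67, 68  68, 68, 68  68, 68, 71  63, 64, 71 255,238,105 255,245,108 246,222, 98 169,157, 82  75, 92, 68  54, 77, 66  55, 78, 66
170  63, 62, 64  63, 64, 64  65, 66, 65  65, 66, 66  68, 68, 69  68, 68, 69  68, 68, 70  65, 66, 71 163,142, 83 166,144, 80 140,123, 74 128,123, 70  84, 95, 67  52, 76, 66  56, 78, 67
171  63, 62, 64  63, 63, 63  64, 65, 65  66, 67, 67  69, 68, 68  68, 68, 68  69, 69, 70  68, 70, 71  66, 67, 71  65, 66, 72  54, 55, 62 111,109, 63  86, 96, 66  54, 77, 67  55, 77, 66
172  62, 62, 63  63, 64, 64  65, 66, 65  66, 68, 67  67, 67, 68  68, 68, 69  70, 71, 71  70, 71, 71  69, 70, 70  59, 59, 60  48, 48, 51 104,107, 73  80, 93, 71  53, 77, 66  56, 78, 67
```

The top view gives the stripe as −9.0° against a target of −9.2°, and the old view plus the total turn gives −10.9°. The bottle is square to the reader and upright. Next is the rod grip at about (0.5685, −0.306), fingers along the rod axis.

>>> send_rows(
  plan=[
    [[1, -1.1, 0, 0, 0, 0], [3.3, -3.5, 0, 0, 0, 0], [5.9, -6.3, 0, 0, 0, 0], [8.5, -9.1, 0, 0, 0, 0], [11.1, -11.9, 0, 0, 0, 0], [13.7, -14.7, 0, 0, 0, 0], [16.3, -17.5, 0, 0, 0, 0], [18.9, -20.3, 0, 0, 0, 0]],
  ],
  fingers=0.5,
)

```text
clock: 16.2
tool_pos: [0.436, -0.4061, 0.2335]
orientation: [-180.0, -0.0, -9.1]
force: [-0.3, -0.3, -0.0]
opening: 0.0435
gripper_force: 0.0
```

>>> send_rows(
  plan=[
    [[2.6, -2.8, 0, 0, 0, 0], [5.2, -5.6, 0, 0, 0, 0], [7.8, -8.4, 0, 0, 0, 0], [9.9, -10.7, 0.5, 0, 0, 0], [11.2, -12, 1.5, 0, 0, 0], [11.6, -12.3, 3, 0, 0, 0], [11.6, -12.3, 4, 0, 0, 0], [11.6, -12.3, 4, 0, 0, 0]],
  ],
)

```text
clock: 16.87
tool_pos: [0.5669, -0.3046, 0.1899]
orientation: [-179.9, 0.3, -9.1]
force: [-1.2, -0.3, -0.3]
opening: 0.0438
gripper_force: 0.0
```

>>> send_rows(
  plan=[
    [[0, 0, 0, 0, 0, 0], [0, 0, 0, 0, 0, 0]],
  ],
)

```text
clock: 17.03
tool_pos: [0.568, -0.3069, 0.1938]
orientation: [180.0, -0.0, -9.2]
force: [1.1, -0.7, 0.3]
opening: 0.0439
gripper_force: 0.0
```

>>> send_rows(
  plan=[
    [[0, 0, 1.5, 0, 0, 0], [0, 0, 4, 0, 0, 0], [0, 0, 7, 0, 0, 0], [0, 0, 10, 0, 0, 0], [0, 0, 12.5, 0, 0, 0], [0, 0, 14.5, 0, 0, 0], [0, 0, 15.4, 0, 0, 0], [0, 0, 15.4, 0, 0, 0]],
  ],
)

```text
clock: 17.7
tool_pos: [0.567, -0.3066, 0.0376]
orientation: [-180.0, 0.2, -9.3]
force: [-0.2, -0.3, -0.7]
opening: 0.0435
gripper_force: 0.0
```

>>> send_rows(
  plan=[
    [[0, 0, 0, 0, 0, 0], [0, 0, 0, 0, 0, 0], [0, 0, 0, 0, 0, 0], [0, 0, 0, 0, 0, 0], [0, 0, 0, 0, 0, 0], [0, 0, 0, 0, 0, 0]],
  ],
  fingers=0,
)

```text
clock: 18.2
tool_pos: [0.5689, -0.3061, 0.0399]
orientation: [-180.0, -0.1, -9.2]
force: [-0.2, 2.9, 4.3]
opening: 0.0136
gripper_force: 30.0
```

```bash
python3 - <<'E'
from h import *
np.set_printoptions(precision=4,suppress=True)
o=ctrl.get_obs();print(o['clock'],o['tool_pos'],o['orientation'],o['force'],o['opening'])
s=snap('side');I=s['img']
old=cv2.imread('pics/side4.png')[:,:,::-1];ot=cv2.imread('pics/top4.png')[:,:,::-1];t=snap('top')
a=np.radians(-9.24);R=np.array([[np.cos(a),-np.sin(a)],[np.sin(a),np.cos(a)]]);t0=np.array([.512,-.2106])
st=lambda w:R.T@(w[:2]-t0)*1000
def cent(I,box,f):
    x0,y0,x1,y1=box;w=np.clip(f(I.astype(float))[y0:y1,x0:x1]-25,0,None);ys,xs=np.mgrid[y0:y1,x0:x1]
    return np.array([(w*xs).sum(),(w*ys).sum()])/w.sum(),w.sum()
red=lambda A:A[...,0]-1.6*A[...,1]; grn=lambda A:A[...,1]-1.25*A[...,0]
for n,im in(('before',old),('now',I)):
    p,w=cent(im,(304,205,312,213),red);g,w2=cent(im,(308,214,324,228),grn)
    print(n,'ptr',p,w,st(onz(s,p,.0435)),'green',g,w2,st(onz(s,g,.0398)))
p,w=cent(ot,(320,207,332,218),red);g,w2=cent(ot,(338,205,356,224),grn)
print('top ptr',p,w,st(onz(t,p,.0435)),'green',g,w2,st(onz(t,g,.0398)))
E
```

```text
18.2 [ 0.5689 -0.3061  0.0399] [-179.9906   -0.0808   -9.1999] [-0.2131  2.9458  4.3151] 0.013600290727158964
before ptr [309.7844 208.7055] 276.4 [ 26.0928 -83.3712] green [316.0407 222.0606] 1191.75 [  21.1337 -132.5766]
now ptr [309.2745 208.9692] 214.19999999999996 [ 24.4657 -83.7482] green [316.2861 221.9565] 1166.75 [  21.8598 -132.4917]
top ptr [325.9802 208.5139] 302.4 [ 27.2064 -84.7769] green [345.9093 214.8338] 1817.25 [  19.9191 -132.1231]
```

The rod grip is held: opening 13.6 mm against the 14 mm grip. Pointer to mark measures 47.3 mm from the top and about 48.9 mm from the side. I'll pull 4.6 cm along tool +y (station −y), then measure again.

>>> send_rows(
  plan=[
    [[0, 0.3, 0, 0, 0, 0], [0, 0.9, 0, 0, 0, 0], [0, 1.6, 0, 0, 0, 0], [0, 2.3, 0, 0, 0, 0], [0, 3, 0, 0, 0, 0], [0, 3.7, 0, 0, 0, 0], [0, 4.3, 0, 0, 0, 0], [0, 4.6, 0, 0, 0, 0]],
  ],
)

```text
clock: 18.97
tool_pos: [0.5613, -0.3511, 0.0398]
orientation: [-179.9, -0.0, -9.2]
force: [-0.9, 8.6, 9.2]
opening: 0.0136
gripper_force: 30.0
```

>>> send_rows(
  plan=[
    [[0, 0, 0, 0, 0, 0], [0, 0, 0, 0, 0, 0], [0, 0, 0, 0, 0, 0], [0, 0, 0, 0, 0, 0]],
  ],
)

```text
clock: 19.3
tool_pos: [0.5613, -0.3507, 0.0399]
orientation: [-179.9, -0.0, -9.2]
force: [-1.8, 7.9, 7.9]
opening: 0.0138
gripper_force: 30.0
```

```bash
python3 - <<'E'
from h import *
np.set_printoptions(precision=4,suppress=True)
o=ctrl.get_obs();p=o['tool_pos'];print(o['clock'],p,o['orientation'],o['force'],o['opening'])
d=p-np.array([.5689,-.3061,.0399]);print('pulled mm',1000*(d[0]*-.1606+d[1]*-.987),'across',1000*(d[0]*.987-d[1]*.1606))
s=snap('side','side5');t=snap('top','top5')
a=cv2.resize(s['img'][165:240,280:380],None,fx=7,fy=7,interpolation=cv2.INTER_CUBIC)
cv2.imwrite('pics/c7.png',a[:,:,::-1])
E
```

```text
19.3 [ 0.5613 -0.3507  0.0399] [-179.9492   -0.033    -9.1893] [-1.7571  7.9119  7.8558] 0.013779348380582514
pulled mm 45.23371172942121 across -0.29648052399456737
```

View pics/c7.png

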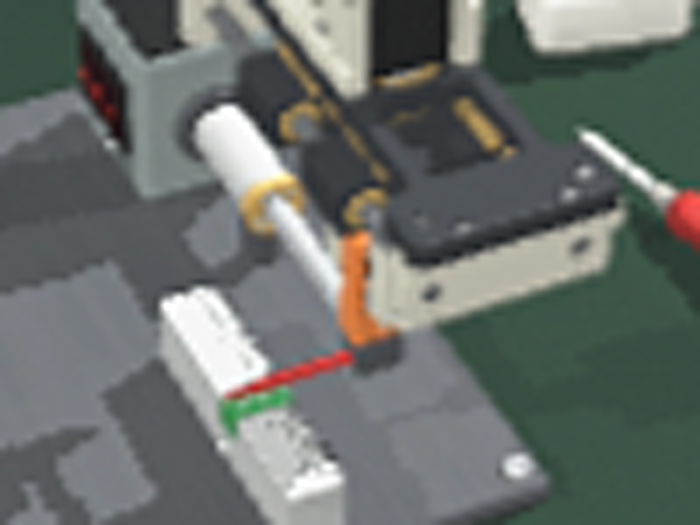

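The crop shows the orange grip held, the rod drawn out, and the red pointer, tip near (230,397), just above the green clip (225–290, 390–425). I'll compute the offset.

```bash
python3 - <<'E'
from h import *
np.set_printoptions(precision=2,suppress=True)
s=snap('side');t=snap('top')
a=np.radians(-9.24);R=np.array([[np.cos(a),-np.sin(a)],[np.sin(a),np.cos(a)]]);t0=np.array([.512,-.2106])
st=lambda w:R.T@(w[:2]-t0)*1000
def red(v,I,box,z,ax):
    A=I.astype(float);x0,y0,x1,y1=box;w=np.clip(A[...,0]-1.8*A[...,1]-15,0,None)[y0:y1,x0:x1];ys,xs=np.mgrid[y0:y1,x0:x1]
    if ax: w,xs,ys=w.T,xs.T,ys.T
    return np.array([st(onz(v,((k*x).sum()/k.sum(),(k*y).sum()/k.sum()),z)) for k,x,y in zip(w,xs,ys) if k.sum()>60])
def grn(v,I,box,z):
    A=I.astype(float);x0,y0,x1,y1=box;w=np.clip(A[...,1]-1.25*A[...,0]-20,0,None)[y0:y1,x0:x1];ys,xs=np.mgrid[y0:y1,x0:x1]
    return st(onz(v,((w*xs).sum()/w.sum(),(w*ys).sum()/w.sum()),z)),w.sum()
L=lambda n:cv2.imread(f'pics/{n}.png')[:,:,::-1]
for n,v,b,ax in(('side4',s,(303,200,325,214),1),('side5',s,(310,212,332,224),1),('top4',t,(320,195,332,219),0),('top5',t,(330,195,356,222),0)):
    P=red(v,L(n),b,.0425,ax);print(n,'red n',len(P), 'st y mean',P[:,1].mean() if len(P) else None);print(P.T)
for n,v,b in(('side4',s,(308,214,324,228)),('side5',s,(308,214,324,228)),('top4',t,(338,205,356,224)),('top5',t,(338,205,356,224))): print(n,'green',grn(v,L(n),b,.0398))
E
```

```text
side4 red n 13 st y mean -81.92686353573467
[[ 24.22  26.58  30.57  33.59  35.89  38.75  41.87  44.52  47.55  50.48
   53.17  56.42  59.23]
 [-82.53 -83.63 -81.17 -80.85 -82.09 -82.13 -81.61 -82.12 -81.83 -81.76
  -82.19 -81.47 -81.67]]
side5 red n 13 st y mean -127.21473694846932
[[  23.05   29.23   31.97   34.93   37.56   40.42   43.26   45.94   49.19
    51.79   54.57   57.74   60.16]
 [-128.22 -127.   -127.16 -126.87 -127.28 -127.2  -127.19 -127.51 -126.66
  -127.17 -127.32 -126.67 -127.55]]
top4 red n 13 st y mean -84.2604365344475
[[ 56.18  53.84  51.54  49.16  46.89  44.56  42.21  39.93  37.63  35.35
   33.05  28.41  26.14]
 [-84.13 -84.02 -84.17 -83.76 -84.11 -84.07 -83.9  -84.13 -84.31 -84.51
  -84.66 -84.63 -84.98]]
top5 red n 2 st y mean -129.36687052000025
[[  32.95   30.64]
 [-129.34 -129.39]]
side4 green (array([  21.11, -132.54]), np.float64(1360.75))
side5 green (array([  19.3 , -134.25]), np.float64(688.75))
top4 green (array([  19.92, -132.1 ]), np.float64(2044.75))
top5 green (array([  18.86, -134.6 ]), np.float64(591.75))
```

Travel is consistent at 45.2 mm in both views and the tool pose. The top view is nearly free of parallax and leaves about 2.5 mm to go, so I'll pull that much more.

>>> send_rows(
  plan=[
    [[0, 0.1, 0, 0, 0, 0], [0, 0.2, 0, 0, 0, 0], [0, 0.25, 0, 0, 0, 0], [0, 0.25, 0, 0, 0, 0], [0, 0.25, 0, 0, 0, 0], [0, 0.25, 0, 0, 0, 0]],
  ],
)

```text
clock: 20.0
tool_pos: [0.5609, -0.353, 0.0398]
orientation: [-179.9, -0.0, -9.2]
force: [-0.2, 8.9, 7.9]
opening: 0.014
gripper_force: 30.0
```

```bash
python3 - <<'E'
from h import *
np.set_printoptions(precision=4,suppress=True)
o=ctrl.get_obs();p=o['tool_pos'];d=p-np.array([.5689,-.3061,.0399])
print(o['clock'],p,o['force'],o['opening'],o['gripper_force'],'pulled',1000*(d[0]*-.1606+d[1]*-.987))
s=snap('side','side6');t=snap('top','top6')
a=cv2.resize(s['img'][205:235,300:335],None,fx=11,fy=11,interpolation=cv2.INTER_CUBIC)
b=cv2.resize(t['img'][200:230,330:365],None,fx=11,fy=11,interpolation=cv2.INTER_CUBIC)
cv2.imwrite('pics/c8.png',np.hstack([a,b])[:,:,::-1])
T=cv2.imread('pics/top4.png')[:,:,::-1]
for r in range(209,221): print(r,' '.join('%3d,%3d,%3d'%tuple(T[r,c]) for c in range(341,351)))
E
```

```text
20.0 [ 0.5609 -0.353   0.0398] [-0.2399  8.8736  7.9277] 0.014018847730018777 29.99415010213852 pulled 47.58112338698945
209 227,229,233 188,192,200 206,210,218 142,179,159  97,160,116 124,177,141 109,154,126 102,145,120 103,125,119 109,112,121
210 252,252,253 243,244,247 255,255,255 190,239,212 112,224,142 152,239,177 112,215,141  98,203,128 143,198,164 179,189,191
211 244,245,246 243,243,246 255,249,255 185,236,208 109,220,140 173,239,195 118,222,146 106,219,135 205,242,226 232,235,237
212 236,238,240 248,246,249 254,246,255 161,226,183 108,218,137 206,243,222 131,223,155 106,215,134 209,233,225 199,207,210
213 229,231,234 248,246,249 241,238,245 137,216,159 106,216,135 209,243,224 130,222,155 107,214,135 222,230,230 216,217,222
214 220,223,228 248,245,249 232,236,239 128,216,153 103,215,133 190,239,207 121,219,147 134,222,161 255,248,255 246,243,247
215 238,239,242 250,245,251 201,229,220 112,214,140 118,220,147 154,231,179 107,217,137 151,226,178 255,247,255 249,247,249
216 246,246,247 253,247,253 185,233,209 107,216,138 148,229,173 155,232,181 108,217,138 164,228,191 251,245,252 247,246,248
217 252,250,252 255,250,255 185,238,214 111,219,142 174,236,194 148,230,173 110,217,139 202,236,223 250,246,251 246,245,247
218 247,246,251 252,248,255 165,243,199 112,224,146 189,242,207 127,224,153 110,218,139 231,243,241 254,250,254 248,248,249
219 107,108,116 120,133,130 103,199,130  96,201,124 139,229,163 105,215,134 107,221,136 210,235,228 250,250,255 245,247,250
220  80, 82, 90  82, 84, 91  84,112, 97  82,122, 98  93,158,113  90,166,114  92,182,116 119,142,129 138,141,147 153,157,162
```

View pics/c8.png

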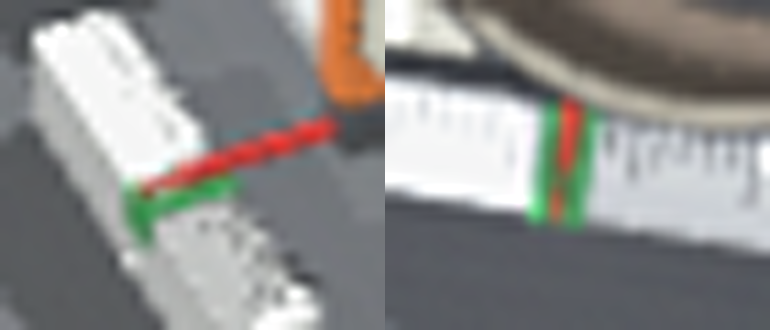

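The top view (right half) shows the red pointer down the middle of the green mark: red at 562–582 within green 540–600, and red at 550–562 within green 530–582 at its lower end. The rod is held at 30 N grip, so I'm handing in.

```bash
python3 -c "
from plant import ctrl
print(ctrl.close_job())"
```

```text
the job is handed in; nothing more can be done
None
```

The bottle stands upright in its nest with the label within about 2° of square to the reader by the camera measurements, and the job was handed in at 20 s with the gripper holding the rod about 47.6 mm out, its pointer centred on the green mark; the hand-in returned no verdict.

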